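Load the slide carrier into the scanning station and latch it

ROBOT

A 6-joint arm with a two-finger parallel gripper is mounted at the origin on a cart in front of the work surface, level with it; the furniture and walls round the work are solid. World frame = base frame: x ahead of the robot, y to its left, z up, the work surface at z = 0. Lengths are in m, angles in degrees, forces in N, time in s.
With the tool pointing down it reaches from about 0.3 to 0.75 m from the base axis. Payload 8.5 kg.
Tool frame: the origin (TCP) lies midway between the tips of the shut fingers; the grasp point (between the pads) lies 19 mm behind it (arm.tcp_to_grasp is the distance from the TCP to the grasp point, in m); y points along the fingers, x is the direction in which the jaws open and shut, and the axes are right-handed (so a half turn about y gives the same grasp; the last joint's range is limited). The gripper opens to 88 mm and grips with 3 to 60 N. Pads are 18 mm wide; open, the fingers measure 123 mm over their backs; the gripper's body (75 mm by 187 mm) begins 45 mm behind the grasp point.
Start: joints at [-88.425, 21.807, 74.336, -0, 83.858, -12.336], TCP at [0.132, -0.534, 0.239] pointing down, gripper open.
Joint ranges: [-178.18, 178.18], [-50.72, 133.34], [12.68, 142.11], [-81.47, 261.47], [9.98, 163.14], [-165.26, 165.26]. Speed limits (degrees/s): [136.94, 136.94, 180, 180, 180, 180].

INTERFACE

Orientations are given as [roll, pitch, yaw] about the fixed x, y, z axes, in that order (R = Rz(yaw) Ry(pitch) Rx(roll)).
In Python, from station import arm gives the robot as it stands. The module is installed in compiled form; this text tells all that it offers. Calls block until the motion is done:
- arm.movep(position, orientation): joint-space move of the TCP to a pose.
- arm.servo_line(position, frame=None, rate=0.15): straight line of the TCP; frame=None keeps the orientation; rate is the mean speed in m/s.
- arm.move_j(angles): joint-space move.
- arm.grip(opening, newtons=None): finger opening in m; newtons is the grip in N (None keeps the last); returns when the fingers have stopped.
- arm.sleep(seconds).
- arm.solve_ik(position, orientation): joint angles nearest the present ones, or None.
- arm.observe(): the state.
- arm.read_camera(name): name is "scene" or "top" or "wrist"; returns the picture (400x640x3 uint8, blue, green, red); there is no depth.
- arm.camera_info(name): a dict with "mtx" (3x3 intrinsics, pixels), "rvec" (rotation vector, rad) and "tvec" (3), from world to camera coordinates, as OpenCV has them. Camera axes: x right, y down, z forward; pixel columns grow to the right and rows downward; lengths in m; the calibration is good to about 2 mm. A picture is of the moment at which its call begins: read the wrist's pose just before it. camera_info takes no time and is no camera call; for the wrist camera it gives the pose at the moment of the call.
A pose or a line that the arm cannot do raises arm.Unreachable and nothing moves.
- arm.job_done(): hands the job in, once; it reports no verdict.
The state is a dict: "clock": time; "joints": joint angles; "joint_velocities": joint speeds; "joint_efforts": joint torques, N m; "eef_pos": TCP position; "eef_rot": TCP orientation; "force": force on the tool from outside, world axes, zero at the start; "moment": the same for the moment, N m; "opening": finger opening in m.
Only numpy, scipy, OpenCV 4.12 (cv2) and the standard library are available. Lean on these libraries where they do the work, as an engineer would, in place of code of your own. Each camera call takes 0.05 s, during which the arm holds its last target. There are 200 camera calls.

TASK

Load the slide carrier into the scanning station: lay it level on the tops of the two studs, a centimetre or more short of its place, and slide it back under the bridge, feeling for the moment its two holes drop over the studs and it sits flat on the deck. Then swing the latch arm fully home over the carrier's front edge, let go, and leave the petri dish and the marker where they are.

Things in the scene. Friction and masses are not known exactly. Their poses are not given: they have to be found in the camera images.
- carrier_mid (a point): Loose slide carrier, 0.2 to 0.33 kg, flat on the bench: aluminium plate 140 (x) x 100 (y) x 8 mm. In its middle an upright black fin to grip, 44 along x, 14 across y, top 42 above the plate's underside. Two 18 mm through holes at x = 0, y = -36 and +36. This point is on the fin's middle line, 21 above the underside. Same after a half turn: either way round fits.
- station_seat (a point): Scanning station, fixed: grey slab 200 (x) x 180 (y) mm; its flat top, the deck, is 24 above the bench. Point at the deck's centre; x to the back, y left, z up; turned up to 0.25 rad from straight ahead. Two steel studs on the deck at x = 0, y = -36 and +36: 14 thick, 8 high, tapered above 3.5 to a 6 mm top. The loaded carrier lies flat on the deck, centred here, a stud in each hole.
- bridge (a point): White bridge across the back of the station; point at the middle of its underside, 54 mm behind station_seat (along x), 21 above the deck. It spans x = 38 to 70 from station_seat, top 37 above the deck, legs' inner faces at y = -59 and +59. The carrier riding on the studs has 5 mm to spare below it, so it slides in from the front; 32 mm of it end up under the bridge.
- latch_knob (a point): Upright black knob on the free end of the station's latch arm, to push or pinch: 14 mm thick, 32 high; point on its axis half-way up, 33 above the deck. The arm is a steel bar 16 wide, 6 thick, its underside 11 above the deck: it passes 3 mm over the seated carrier but strikes one that is not down.
- latch_pin (a point): Upright pin at the station's front left corner about which the latch arm turns: x = -66, y = +72 mm from station_seat; point on its axis at the arm's underside. Its boss is 18 mm thick. The knob is 68 mm from it.
- latch (a joint): Latch arm angle, rad. 0: fully home at its stop, the arm pointing from the pin along the station's -y, over the carrier's front edge. It grows as the arm opens, clockwise seen from above (towards the front, then outwards), to 2.5; starts at 1.9 to 2.4. Friction (about 1.5 N at the knob) holds it where it is left; no spring.
- petri_dish: Clear petri dish, 78 mm across and 15 mm high, loose on the bench near the front edge; origin at the centre of its underside. To be left alone.
- marker: Felt marker, 139 mm long, lying loose on the bench to the left of the station; origin under its middle. To be left alone.

How it is judged (in metres and radians):
On the way, in this order (a step that is already met when the one before it is completed fails the run):
1. the carrier rests on the tops of the two studs, at least 6 mm short of its place, in front of it (contact force between carrier and station above 0.3 N and x of carrier_mid in the frame of station_seat between -0.07 and -0.006 m and z of carrier_mid in the frame of station_seat between 0.025 and 0.036 m), for 0.1 s.
2. the carrier has dropped over both studs and lies flat on the deck (horizontal distance between carrier_mid and station_seat below 0.006 m and z of carrier_mid in the frame of station_seat below 0.0235 m and angle between carrier_mid's own z axis and vertical below 0.04 rad), for 0.2 s.
At the end, for the whole second after the job is handed in: The carrier lies flat on the deck (within 2.5 mm of height and 0.04 rad of level), both studs in its holes, centred within 6 mm and in line within 0.1 rad either way round; the latch arm is at rest within 0.15 rad of fully home (all of step 2 and angle between the x axis of carrier_mid and the x axis of station_seat, either way round below 0.1 rad and value of joint latch below 0.15 rad and velocity of joint latch between -0.05 and 0.05 rad/s); the robot touches nothing.
It fails at once if the petri dish is moved more than 30 mm (distance of petri_dish from where it was at the start of the episode above 0.03 m).
It fails at once if the marker is moved more than 30 mm (distance of marker from where it was at the start of the episode above 0.03 m).
It also fails if it takes over 58 s, if anything falls off the work surface, if the arm or the gripper's body presses on something with over 40 N, if the wrist force passes 120 N, or if a joint passes its speed limit or range.

## Working session

There is one attempt and no reset: what is moved stays moved. The work goes in short steps, each a Python script; the robot and the scene stay as the last script left them, time stands still between calls to the robot, and variables do not carry over. Pictures are saved under pics/ and viewed, about 8 in all and at most 12, crops included, and the job is handed in when it is done.

```bash
mkdir -p pics; ls; python3 - <<'E'
from station import arm
import cv2
for n in ("scene","top"):
    i=arm.camera_info(n); print(n,i)
    cv2.imwrite(f"pics/{n}0.png",arm.read_camera(n))
print(arm.observe()['clock'],arm.observe()['eef_rot'],arm.tcp_to_grasp)
E
```

```text
pics
scene {'mtx': array([[384.5361101 ,   0.        , 321.78370178],
       [  0.        , 384.5361101 , 198.62646436],
       [  0.        ,   0.        ,   1.        ]]), 'rvec': array([ 0.64798833, -2.52993798,  1.30660319]), 'tvec': array([0.51568583, 0.17001118, 0.86818833])}
top {'mtx': array([[506.83096695,   0.        , 312.09481021],
       [  0.        , 506.83096695, 204.71691149],
       [  0.        ,   0.        ,   1.        ]]), 'rvec': array([ 2.10505523, -2.12603163,  0.17246416]), 'tvec': array([0.05754165, 0.55781463, 1.33007976])}
0.1 [-8.99847557e+01  7.30114242e-02 -7.60881414e+01] 0.0187
```

View pics/top0.png

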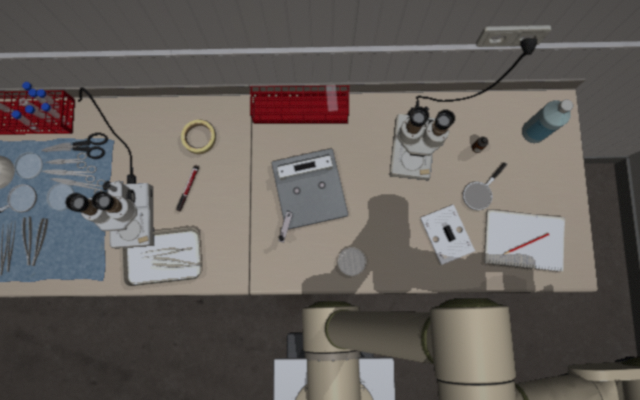

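View pics/scene0.png

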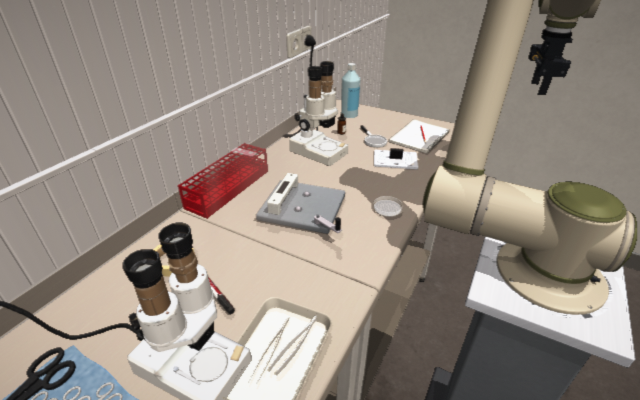

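The top view shows the carrier near (448,233), the station near (310,188), the latch knob near (282,238), the dish at (351,261) and the marker at (188,188). I'll enlarge it to read points more closely.

```bash
python3 - <<'E'
import cv2
a=cv2.imread("pics/top0.png")
s=cv2.resize(a[140:260,255:365],None,fx=5,fy=5,interpolation=cv2.INTER_CUBIC)[:600]
c=cv2.resize(a[195:275,410:485],None,fx=5,fy=5,interpolation=cv2.INTER_CUBIC)
import numpy as np
o=np.zeros((600,800,3),np.uint8); o[:,:550]=s[:,:550]; 
c=cv2.resize(a[200:270,418:478],None,fx=4,fy=4,interpolation=cv2.INTER_CUBIC); o[:280,555:795]=c
cv2.imwrite("pics/crop1.png",o)
E
```

```text
(no output)
```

View pics/crop1.png

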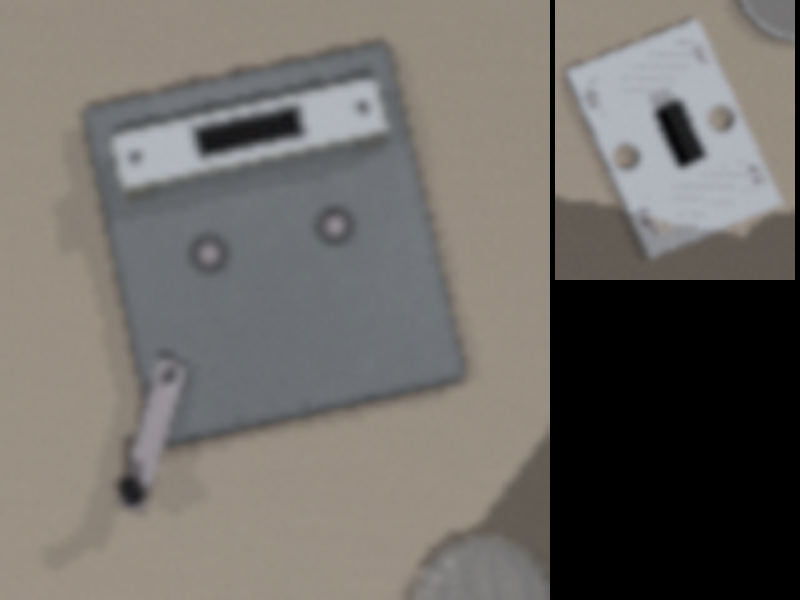

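```bash
cat > h.py <<'E'
import numpy as np, cv2
def px2w(info,uv,z):
    K,R,t=info["mtx"],cv2.Rodrigues(np.array(info["rvec"]))[0],np.array(info["tvec"]).ravel()
    uv=np.atleast_2d(uv).astype(float); z=np.broadcast_to(z,len(uv))
    d=(R.T@np.linalg.inv(K)@np.c_[uv,np.ones(len(uv))].T).T; c=-R.T@t
    return c+d*((z-c[2])/d[:,2])[:,None]
def ang(v): return np.degrees(np.arctan2(v[1],v[0]))
E
python3 - <<'E'
from station import arm
from h import *
np.set_printoptions(precision=4,suppress=True)
i=arm.camera_info("top")
S=lambda p:(np.array(p)+.5)/5-.5+[255,140]
C=lambda p:(np.array(p)-[555,0]+.5)/4-.5+[418,200]
st=px2w(i,S([[209,253],[335,225]]),.032); print("studs",st,np.linalg.norm(st[0]-st[1]),"mid",st.mean(0),"yaw",ang(st[0]-st[1])-90)
co=px2w(i,S([[85,105],[390,42],[465,375]]),.024); print("corners",co,"c",(co[0]+co[2])/2,ang(co[0]-co[1])-90,ang(co[1]-co[2]))
print("pin",px2w(i,S([168,374]),.045),"knob",px2w(i,S([132,492]),.073))
h=px2w(i,C([[627,157],[722,119]]),.008);print("holes",h,np.linalg.norm(h[0]-h[1]),"mid",h.mean(0),"y-dir",ang(h[0]-h[1]))
k=px2w(i,C([[568,68],[698,18],[782,205],[650,257]]),.008);print("plate c",k.mean(0),ang(k[0]-k[1]),ang(k[1]-k[2]))
print("dish",px2w(i,[351,261],.015))
E
```

```text
studs [[0.6037 0.0958 0.032 ]
 [0.6188 0.0255 0.032 ]] 0.07191000618821553 mid [0.6112 0.0606 0.032 ] yaw 12.09630552070955
corners [[ 0.6921  0.1664  0.024 ]
 [ 0.7267 -0.0069  0.024 ]
 [ 0.5346 -0.0455  0.024 ]] c [0.6133 0.0604 0.024 ] 11.28071404615386 11.353232918438119
pin [[0.5335 0.1177 0.045 ]] knob [[0.4655 0.1349 0.073 ]]
holes [[ 0.4664 -0.288   0.008 ]
 [ 0.4921 -0.3549  0.008 ]] 0.07166859787279713 mid [ 0.4792 -0.3215  0.008 ] y-dir 111.06254777744918
plate c [ 0.4805 -0.3213  0.008 ] 110.44598164934541 20.7395128450682
dish [[ 0.4071 -0.0526  0.015 ]]
```

```bash
python3 - <<'E'
from station import arm
import cv2
arm.movep([.4797,-.3214,.16],[-90,0,-69.2])
i=arm.camera_info("wrist");print(i)
cv2.imwrite("pics/w1.png",arm.read_camera("wrist"));s=arm.observe();print(s['clock'],s['eef_pos'],s['eef_rot'],s['force'])
import pickle;pickle.dump(i,open("w1.pkl","wb"))
E
```

```text
{'mtx': array([[351.31261554,   0.        , 322.32142903],
       [  0.        , 351.31261554, 201.29890928],
       [  0.        ,   0.        ,   1.        ]]), 'rvec': array([-2.38545386,  1.64618727,  0.23576457]), 'tvec': array([-0.47062446,  0.3037902 ,  0.40791535])}
1.6833 [ 0.47916778 -0.3223971   0.16026185] [-8.99960463e+01 -3.29440482e-02 -6.92890460e+01] [ 0.0343934  -0.1100452   0.76995254]
```

View pics/w1.png

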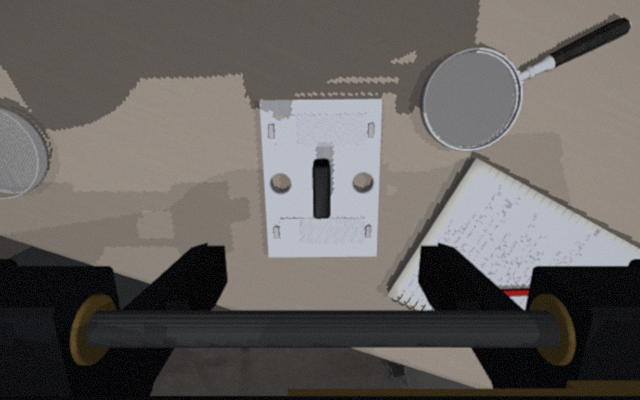

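The wrist view shows the holes at (281,183) and (363,182), with the fin vertical at x≈321, so the carrier is aligned with the jaws. Next: compute its centre, grasp and lift.

```bash
python3 - <<'E'
from station import arm
from h import *
import pickle
i=pickle.load(open("w1.pkl","rb"))
h=px2w(i,[[281,183],[363,182]],.008); print(h,np.linalg.norm(h[0]-h[1]),ang(h[0]-h[1]))
c=h.mean(0); t=np.array([.4797,-.3214])
print(c)
if np.hypot(*(c[:2]-t))<.008: t=(t+c[:2])/2
p=lambda z:[t[0],t[1],z]
arm.servo_line(p(.012)); print(arm.observe()['force'],arm.observe()['eef_pos'])
arm.grip(0.0,30); s=arm.observe(); print(s['opening'],s['force'],s['eef_pos'])
arm.servo_line(p(.10)); arm.sleep(.2); s=arm.observe(); print(s['clock'],s['opening'],s['force'],s['moment'],s['eef_pos'])
cv2.imwrite("pics/w2.png",arm.read_camera("wrist"))
pickle.dump(arm.camera_info("wrist"),open("w2.pkl","wb"))
E
```

```text
[[ 0.46783674 -0.28733324  0.008     ]
 [ 0.49401041 -0.35378339  0.008     ]] 0.07141907513332658 111.49870030494164
[ 0.48092357 -0.32055831  0.008     ]
[ 0.22915474 -0.82863108 -0.74165475] [ 0.48062486 -0.32136753  0.0127953 ]
0.013650608985640543 [-1.08488774  0.36514161  0.1443515 ] [ 0.48032629 -0.32098205  0.01198816]
4.8583 0.013955382626366229 [ 0.80018404 -1.07029038 -2.03973329] [ 0.00497378 -0.01704477 -0.00387677] [ 0.48002498 -0.32068987  0.09899585]
```

View pics/w2.png

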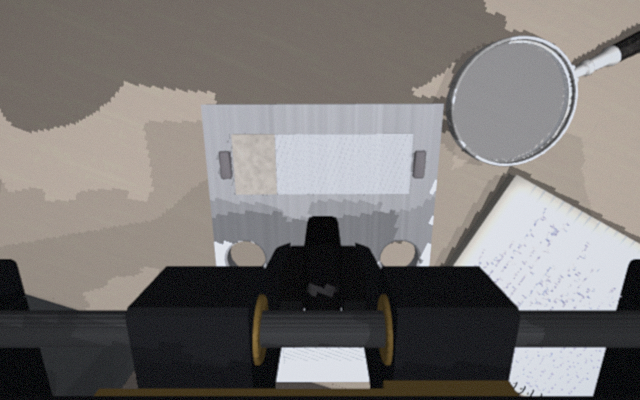

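The wrist view shows the carrier held straight, with its far edge at row 104, columns 203–443. I'll move in front of the station and take one picture with both the plate edge and the studs in it.

```bash
cat >> h.py <<'E'
SEAT=np.array([.612,.0605]); YAW=11.6
def stn(x,y=0,z=None):
    a=np.radians(YAW); p=SEAT+[x*np.cos(a)-y*np.sin(a),x*np.sin(a)+y*np.cos(a)]
    return [p[0],p[1],z]
def tostn(p):
    a=np.radians(YAW); d=np.array(p)[:2]-SEAT
    return np.array([d[0]*np.cos(a)+d[1]*np.sin(a),-d[0]*np.sin(a)+d[1]*np.cos(a)])
E
python3 - <<'E'
from station import arm
from h import *
import pickle
i=pickle.load(open("w2.pkl","rb"))
e=px2w(i,[[203,104],[443,104]],.095); m=e.mean(0); print(e,np.linalg.norm(e[0]-e[1]),ang(e[0]-e[1])-90)
d=m[:2]-np.array([.48002,-.32069]); a=np.radians(20.8); print("edge in tool x,y",d@[np.cos(a),np.sin(a)],d@[-np.sin(a),np.cos(a)])
arm.movep(stn(-.13,0,.13),[-90,0,YAW-90]); arm.sleep(.2)
i=arm.camera_info("wrist");pickle.dump(i,open("w3.pkl","wb"))
cv2.imwrite("pics/w3.png",arm.read_camera("wrist"))
s=arm.observe();print(s['clock'],s['eef_pos'],s['eef_rot'],s['force'],s['opening'])
E
```

```text
[[ 0.52791531 -0.24914324  0.095     ]
 [ 0.56311456 -0.34155533  0.095     ]] 0.09888873133786556 20.851561063890102
edge in tool x,y 0.07022501399087819 0.00043144485589270384
6.5 [0.48483207 0.03372286 0.12988943] [-9.00067614e+01  7.58160952e-04 -7.84629537e+01] [-1.08937037 -0.18916317 -2.54105358] 0.013568351613712892
```

View pics/w3.png

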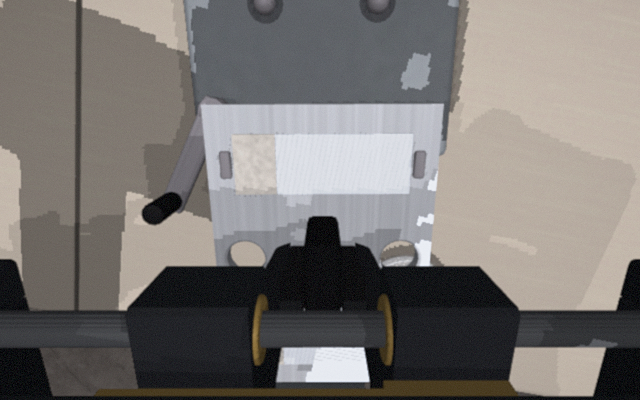

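```bash
python3 - <<'E'
from station import arm
from h import *
import pickle,re
i=pickle.load(open("w3.pkl","rb"))
p=px2w(i,[[264,2],[378,2]],.032); c=p.mean(0)[:2]; y=ang(p[0]-p[1])-90; print(p,np.linalg.norm(p[0]-p[1]),"c",c,"yaw",y,"delta stn",tostn(c))
seat=SEAT*.4+c*.6
assert np.hypot(*(c-SEAT))<.008
SEAT[:]=seat; print("seat",seat)
s=open("h.py").read().replace("[.612,.0605]",f"[{seat[0]:.5f},{seat[1]:.5f}]"); open("h.py","w").write(s)
arm.servo_line(stn(-.042,0,.10)); arm.servo_line(stn(-.042,0,.052)); arm.sleep(.2)
f0=arm.observe()['force'][2]; z=.052
while z>.036:
    z-=.001; arm.servo_line(stn(-.042,0,z),rate=.02); arm.sleep(.03); s=arm.observe()
    if s['force'][2]-f0>2.5: break
arm.sleep(.2); s=arm.observe()
print(f0,z,s['clock'],s['eef_pos'],s['force'],s['moment'],s['opening'],tostn(s['eef_pos']))
E
```

```text
[[0.60453094 0.09586241 0.032     ]
 [0.61871691 0.02657657 0.032     ]] 0.07072319647394379 c [0.61162392 0.06121949] yaw 11.571137157972686 delta stn [-0.00022372  0.00078042]
seat [0.61177435 0.06093169]
-1.448277472845705 0.04299999999999999 10.6833 [0.57055689 0.05245997 0.04330892] [-3.9424881  -1.04291784  5.49397538] [-0.06243284  0.36272227  0.06840181] 0.013817664439628985 [-4.20790799e-02 -1.07714433e-05]
```

```bash
python3 - <<'E'
from station import arm
from h import *
x=-.042; z=.0432
while x<.008:
    x+=.002 if x<-.014 else .001
    arm.servo_line(stn(x,0,z),rate=.04); arm.sleep(.03); s=arm.observe(); f=s['force']
    if x>-.016 or abs(f[2])>9: print(f"{x:.3f}",tostn(s['eef_pos'])*1e3,s['eef_pos'][2],np.round(f,1))
    if f[2]>12: z+=.0003
    if f[2]<1.5 and x>-.009:
        # holes reached? probe down
        arm.servo_line(stn(x,0,z-.0012),rate=.02); arm.sleep(.05); g=arm.observe()['force'][2]; print("probe",x,g)
        if g<3: z-=.0012; break
        arm.servo_line(stn(x,0,z),rate=.02)
    if np.hypot(f[0],f[1])>25: print("side force");break
s=arm.observe();print(s['clock'],x,z,s['eef_pos'],s['force'],s['moment'],s['opening'])
E
```

```text
-0.018 [-1.83339268e+01  1.69171283e-02] 0.043677535561684785 [-6.3 -1.1  9.1]
-0.016 [-1.63633917e+01 -6.90580330e-03] 0.04369525105942619 [-5.4 -1.4  9.8]
-0.014 [-1.4362307e+01 -1.9326219e-04] 0.04373839683143806 [-5.4 -0.3  9.2]
-0.013 [-1.35488139e+01  5.32028819e-03] 0.043727623705309554 [-6.8 -1.5  9.9]
-0.012 [-12.59459892   0.01399991] 0.043717689642450056 [-6.8 -0.8 10.2]
-0.011 [-11.60219189  -0.04232217] 0.043755844337190375 [-6.5 -1.  11.3]
-0.010 [-10.58703948   0.01255124] 0.0437807529544029 [-7.1 -1.9  9.4]
-0.009 [-9.58518035e+00 -3.34353437e-03] 0.0437311719729601 [-7.2 -1.4 10.7]
-0.008 [-8.55372514  0.01185066] 0.04370851898092352 [-6.  -1.1 10. ]
-0.007 [-7.45676193e+00 -7.45069638e-03] 0.04364443939883152 [-5.3 -1.1  8.6]
-0.006 [-6.32743101  0.01049999] 0.04344436378280314 [-4.8 -0.5  6.5]
-0.005 [-4.72481039e+00  1.92431880e-03] 0.04285594504883596 [ 0.6  0.7 -1.4]
probe -0.004999999999999976 -0.4250556855097223
17.5 -0.004999999999999976 0.042 [0.60745893 0.05993836 0.04210876] [ 3.43367063  0.87019114 -0.42505569] [ 0.11946195 -0.65858835  0.05459014] 0.013766921995649379
```

```bash
python3 - <<'E'
from station import arm
from h import *
x=-.005;y=0;z=.042
while z>.0335:
    x=min(x+.001,0.); z-=.0007
    arm.servo_line(stn(x,y,z),rate=.04); arm.sleep(.03); s=arm.observe(); f=s['force']
    a=np.radians(YAW); fx=f[0]*np.cos(a)+f[1]*np.sin(a); fy=-f[0]*np.sin(a)+f[1]*np.cos(a)
    print(f"{x:.4f} {y:.4f}",tostn(s['eef_pos'])*1e3,s['eef_pos'][2].round(4),np.round([fx,fy,f[2]],1))
    if abs(fx)>8 and x>-.002: x+=np.sign(fx)*.0005
    if abs(fy)>6: y+=np.sign(fy)*.0005
    if f[2]>10: break
arm.sleep(.2);s=arm.observe();print(s['clock'],s['eef_pos'],s['force'],s['moment'],s['opening'],s['eef_rot'])
E
```

```text
-0.0040 0.0000 [-3.75759004 -0.07897883] 0.0414 [3.  0.1 1.6]
-0.0030 0.0000 [-2.93022981 -0.0391782 ] 0.0406 [ 2.2 -1.2  1.1]
-0.0020 0.0000 [-2.08314183  0.02773246] 0.0398 [ 2.1 -1.1  1.5]
-0.0010 0.0000 [-1.19368307  0.10106245] 0.0387 [ 2.4  0.5 -3.1]
0.0000 0.0000 [-0.40196007  0.12578304] 0.0382 [ 0.2  0.2 -2.4]
0.0000 0.0000 [-0.08082603  0.02723702] 0.0378 [-0.5 -0.5 -1.9]
0.0000 0.0000 [-0.02806945  0.00580824] 0.0371 [ 0.6  0.3 -0.8]
0.0000 0.0000 [-0.02748816 -0.00628108] 0.0364 [-0.6  0.2 -1.8]
0.0000 0.0000 [ 0.15629345 -0.03554924] 0.036 [ 0.2 -0.4  0.9]
0.0000 0.0000 [ 0.16043721 -0.00327543] 0.036 [-2.1  0.7  7.7]
0.0000 0.0000 [ 0.17527809 -0.02656967] 0.036 [-5.4  1.5 12.9]
20.8167 [0.61191628 0.0609391  0.03593868] [-4.77763268 -0.55905486 13.05462555] [ 0.0106509   0.95274913 -0.0355068 ] 0.013734009366629874 [-8.99310442e+01 -2.89070038e-02 -7.83886156e+01]
```

Seated: the height dropped by the full 8 mm and the upward force has risen firmly. I'll release, back off above the latch and look.

```bash
python3 - <<'E'
from station import arm
from h import *
import pickle
z=arm.observe()['eef_pos']; arm.servo_line([z[0],z[1],.0362],rate=.02)
arm.grip(.04); arm.servo_line(stn(0,0,.14)); 
k=px2w(pickle.load(open("w3.pkl","rb")),[150,213],.073)[0]
pin=np.array(stn(-.066,.072)[:2]); 
for q in (k[:2],np.array([.4655,.1349])): d=q-pin; print("knob",q,np.hypot(*d),"theta",np.radians((YAW-90-ang(d))%360))
arm.movep(stn(-.12,.06,.2),[-90,0,YAW-90]); arm.sleep(.2)
pickle.dump(arm.camera_info("wrist"),open("w4.pkl","wb")); cv2.imwrite("pics/w4.png",arm.read_camera("wrist"))
print(arm.observe()['clock'],arm.observe()['joints'])
th=2.02
for yaw in (YAW-np.degrees(th),YAW-np.degrees(th)+180,YAW,YAW-180): print(yaw,arm.solve_ik([pin[0]-.03,pin[1]-.03,.05],[-90,0,yaw]))
E
```

```text
knob [0.46903085 0.13805319] 0.06663926782813584 theta 2.075952039111893
knob [0.4655 0.1349] 0.06918900327806807 theta 2.017204262180179
23.3583 [-2.65696064e+00  1.80999789e+01  8.71151836e+01  8.23062467e-05
  7.48605506e+01  7.57774677e+01]
-104.1374746164263 [-3.36044299e+00  3.08519147e+01  9.55606672e+01 -2.54444375e-14
  5.35874180e+01  1.00777032e+02]
75.8625253835737 [ -3.36044299  30.85191474  95.56066722   0.          53.58741804
 -79.22296837]
11.6 [ -3.36044299  30.85191474  95.56066722   0.          53.58741804
 -14.96044299]
-168.4 [-3.36044299e+00  3.08519147e+01  9.55606672e+01 -2.54444375e-14
  5.35874180e+01  1.65039557e+02]
```

View pics/w4.png

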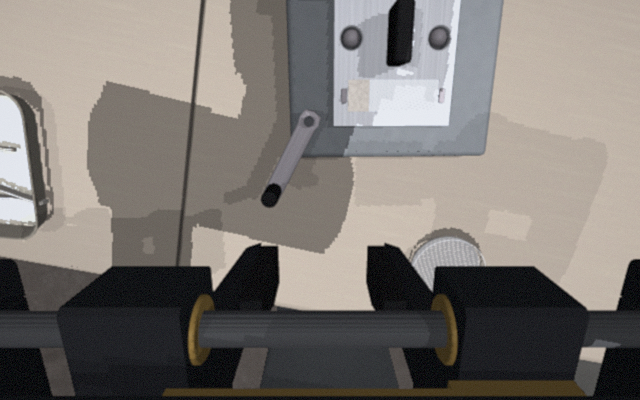

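The carrier is seated with a stud in each hole, at (351,38) and (439,38), and the knob top is at about (268,197). Next I pinch the knob and follow the arc.

```bash
python3 - <<'E'
from station import arm
from h import *
import pickle
k=px2w(pickle.load(open("w4.pkl","rb")),[268,197],.073)[0][:2]
pin=np.array(stn(-.066,.072)[:2]); d=k-pin; th=np.radians((YAW-90-ang(d))%360); print("knob",k,np.hypot(*d),th)
th=(th+2.045)/2
def P(t,z=.046):
    a=np.radians(YAW-90)-t; q=pin+.068*np.array([np.cos(a),np.sin(a)]); return [q[0],q[1],z]
R=lambda t:[-90,0,YAW-np.degrees(t)]
arm.movep(P(th,.13),R(th)); arm.servo_line(P(th)); 
print(arm.observe()['force'])
arm.grip(0,12); s=arm.observe(); print("grip",s['opening'],s['force'],s['eef_pos'],P(th))
if s['opening']>.010:
    n=14
    for t in np.linspace(th,-.02,n)[1:]:
        arm.servo_line(P(t),R(t),rate=.06); s=arm.observe(); f=s['force']
        print(f"{t:.2f}",np.round(f,1),s['opening'].round(4),(s['eef_pos']-np.array(P(t))).round(4))
        if np.linalg.norm(f)>25: break
arm.sleep(.2); s=arm.observe(); print(s['clock'],s['force'],s['opening'],s['eef_pos'],tostn(s['eef_pos']))
E
```

```text
knob [0.47030527 0.13796506] 0.06539718787162975 2.080474814924354
[0.01548923 0.94493661 0.19447379]
grip 0.013337890335206172 [ 0.07991031 -1.10831615  3.88796736] [0.46758479 0.13758298 0.04633202] [np.float64(0.46746979325645854), np.float64(0.13759932852790643), 0.046]Traceback (most recent call last):
  File "<stdin>", line 17, in <module>
AttributeError: 'float' object has no attribute 'round'
```

```bash
python3 - <<'E'
from station import arm
from h import *
pin=np.array(stn(-.066,.072)[:2])
def P(t,z=.046):
    a=np.radians(YAW-90)-t; q=pin+.068*np.array([np.cos(a),np.sin(a)]); return [q[0],q[1],z]
R=lambda t:[-90,0,YAW-np.degrees(t)]
s=arm.observe(); d=s['eef_pos'][:2]-pin; th=np.radians((YAW-90-ang(d))%360); print(s['clock'],th,s['force'])
for t in np.linspace(th,-.02,14)[1:]:
    arm.servo_line(P(t),R(t),rate=.06); s=arm.observe(); f=s['force']
    print(round(t,2),np.round(f,1),round(s['opening'],4),np.round(s['eef_pos']-np.array(P(t)),4))
    if np.linalg.norm(f)>25: break
arm.sleep(.2); s=arm.observe(); print(s['clock'],s['force'],s['opening'],s['eef_pos'],tostn(s['eef_pos']))
E
```

```text
25.525 1.898837725061636 [-2.39205263 -1.48908623  6.06957225]
1.75 [-1.8 -2.2  6.2] 0.013 [-0.0001 -0.0003  0.0003]
1.6 [-3.6 -2.9  7. ] 0.0132 [-0.0001 -0.0003  0.0003]
1.46 [-3.5 -3.2  6.4] 0.0136 [-0.0002 -0.0004  0.0003]
1.31 [-3.  -2.   7.5] 0.0134 [-0.0002 -0.0005  0.0003]
1.16 [-3.7 -4.   6.6] 0.0131 [-0.0003 -0.0006  0.0003]
1.01 [-3.2 -5.4  6.4] 0.0137 [-0.0003 -0.0007  0.0003]
0.87 [-3.7 -6.9  6.3] 0.0134 [-0.0002 -0.0009  0.0003]
0.72 [-3.8 -7.1  6.1] 0.0131 [-0.     -0.001   0.0003]
0.57 [-1.9 -8.4  4.1] 0.0133 [ 0.0002 -0.0012  0.0003]
0.42 [-0.7 -7.3  3.2] 0.0135 [ 0.0005 -0.0012  0.0003]
0.28 [ 0.1 -8.2  2.7] 0.0137 [ 0.0008 -0.0013  0.0003]
0.13 [ 1.3 -8.4  2.9] 0.0133 [ 0.0011 -0.0013  0.0003]
-0.02 [-0.8 -7.8  3.7] 0.0134 [ 0.0004 -0.0013  0.0003]
29.85 [-0.23211858 -9.43255566  3.58903522] 0.013272852536392061 [0.54806112 0.05050287 0.04629351] [-0.0645043   0.00259629]
```

```bash
python3 - <<'E'
from station import arm
from h import *
arm.servo_line(stn(-.062,.003,.046),rate=.03); s=arm.observe(); print(s['force'],tostn(s['eef_pos']))
arm.grip(.026); s=arm.observe(); print(s['force'],s['opening'])
p=s['eef_pos']; arm.servo_line([p[0],p[1],.16],rate=.1)
arm.movep(stn(-.10,0,.22),[-90,0,YAW-90]); arm.sleep(.3)
cv2.imwrite("pics/w5.png",arm.read_camera("wrist")); print(arm.observe()['clock'],arm.observe()['force'])
E
```

```text
[-11.26586295  -8.40510617   9.93850183] [-0.06428797  0.00248971]
[-0.13155644 -0.42824938  0.70010149] 0.02592955554974209
33.525 [ 0.64796178 -0.3617096  -0.12827905]
```

View pics/w5.png

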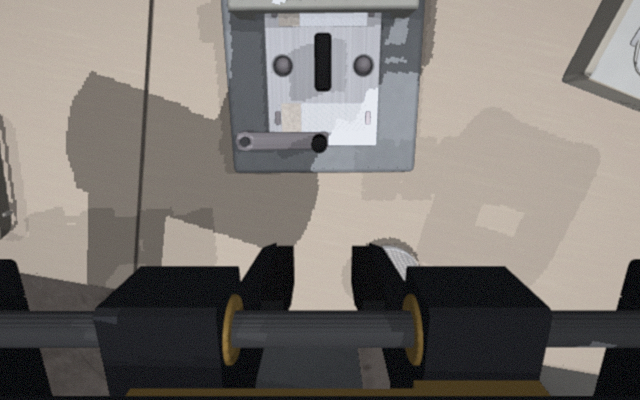

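The carrier sits under the bridge with a stud in each hole, at (283,65) and (363,65). The latch arm lies straight across its front edge, from pin (245,141) to knob (319,143). Nothing is touching the robot, so I'm handing in.

```bash
python3 -c "
from station import arm
arm.job_done(); print(arm.observe()['clock'])"
```

```text
the job is handed in; nothing more can be done
the job is handed in; nothing more can be done
```

I loaded the carrier and handed the job in; the robot's clock read 33.5 s at my last check just before that. No verdict is reported.

- **Carrier:** I gripped it by the fin and laid it on the stud tops about 42 mm short of its place. It touched at TCP height 43.3 mm, where I expected about 44. I then slid it back until it began to drop about 5 mm short. It came down to TCP height 36.0 mm, the height expected for lying on the deck, with the upward force rising to 13 N.
- **Latch:** I pinched the knob and followed its arc to home. The stop pushed back with about 11 N, and then I let go.
- **Last checks:** The final wrist picture shows a stud in each hole and the latch arm straight across the carrier's front edge. The wrist force was under 1 N with the arm clear of everything.
- **Disagreements:** The estimates of the latch's starting angle ranged from 2.02 to 2.08 rad, and the knob's distance from the pin came out at 65 to 69 mm against the 68 mm given. Neither affected the pinch. A print error stopped one script after the first few degrees of the latch swing; I carried on from there.
- **Dish and marker:** The arm never went near the marker and passed well above the dish. I did not measure either of them again at the end.

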